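# Ring for the cook, then point out the jar and its measure

## Robot

A 7-joint arm with a two-finger parallel gripper is mounted at the origin on a cart in front of the work surface, level with it; the furniture and walls round the work are solid. World frame = base frame: x ahead of the robot, y to its left, z up, the work surface at z = 0. Lengths are in m, angles in rad, forces in N, time in s.
With the tool pointing down it reaches from about 0.425 to 0.925 m from the base axis. Payload 6.8 kg.
Tool frame: the origin (TCP) lies between the finger pads, 19 mm behind the fingertips; this is the grasp point; z points along the fingers, y is the line along which they close (so a half turn about z gives the same grasp; the last joint's range is limited). The gripper opens to 88 mm and grips with 3 to 60 N. Pads are 20 mm wide; open, the fingers measure 115 mm over their backs; the gripper's body (75 mm by 178 mm) begins 61 mm behind the grasp point.
Start: joints at [-1.279, 0.477, 0.022, 1.555, -0.011, 1.109, -0.083], TCP at [0.263, 0.622, 0.241] pointing down, gripper open.
Joint ranges: [-2.96, 2.96], [-0.34, 2.1], [-1.41, 1.46], [0.24, 2.44], [-1.37, 4.51], [0.17, 1.92], [-2.96, 2.96]. Speed limits (rad/s): [2.39, 2.39, 3.14, 3.14, 3.14, 3.14, 3.14].

## Interface

Orientations are given as a rotation vector (axis times angle).
In Python, from workcell import manip gives the robot as it stands.
- The arm moves only by the shell command python3 inch.py 'ROWS' [OPENING] [FORCE]. ROWS is a JSON list of rows, 1 to 8 of them, each an object with the fields pos (a list: dx, dy, dz in units of 50 mm), yaw (a turn about the tool's z in units of 0.2 rad); a field left out counts as zero; each row is the pose to reach, as a shift and turn from the pose commanded when the command began, along the tool's axes at that moment; what a row does not reach only later rows make up. A row lasts 1/8 s, in which the tool goes at most 0.0625 m and 0.188 rad, less where a joint would pass 70% of its speed; a pose out of reach is approached as far as the arm can. OPENING is the finger opening in m, set as the command begins (- or left out keeps the last). The fingers move at their own pace and stop on an object; FORCE is the grip in N (left out, the last holds). Time passes only in rows, so rows that do not move let the fingers close. It prints the time, the measured TCP pose, the force, the opening and the grip force at its end. Input that does not fit is refused with a message, and nothing moves.
- manip.get_obs(): the state, without advancing time (a new reading comes with each control period).
- manip.capture(name): name is "side" or "top" or "wrist"; returns (picture, depth): 480x640x3 uint8, blue, green, red; 480x640 float32, m along the optical axis (not along the pixel's ray), 0 where there is no reading.
- manip.calibration(name): a dict with "K" (3x3 intrinsics, pixels), "origin" and "rotation" of the camera in the world; the wrist camera has in their place "tool_from_camera" (4x4, takes a point from camera to tool coordinates, whose origin is the TCP and whose axes are the flange's). Camera axes: x right, y up, looking along -z (the intrinsics and any distortion apply to the point x, -y, -z); pixel columns grow to the right and rows downward; lengths in m; the calibration is good to about 2 mm. A picture is of the moment at which its call begins: read the wrist's pose just before it. calibration takes no time and is no camera call.
- manip.job_done(): hands the job in; it is judged then, once.
The state is a dict: "clock": time; "q": joint angles; "joint_velocities": joint speeds; "joint_torque": joint torques, N m; "tcp_pos": TCP position; "tool_rot": TCP orientation; "wrist_force": force on the tool from outside, world axes, zero at the start; "moment": the same for the moment, N m; "gripper_width": finger opening in m; "grip_force": force on a finger pad.
Only numpy, scipy, OpenCV 4.12 (cv2) and the standard library are available. Lean on these libraries where they do the work, as an engineer would, in place of code of your own. Each camera call takes 0.05 s, during which the arm holds its last target. There are 200 camera calls.

## Task

Ring the counter bell to call the cook by pressing its plunger down and letting it up again. Then point out what is wanted: hold the fingertips two or three centimetres over the middle of the top of the shallowest of the three clip jars for about two seconds, then hold them in the same way over the middle of the jigger near the jars (not the one far off to the left, beyond the bottles), and finish there, still pointing at it. Touch none of the jars, the jigger or the small things standing round, and do not lower the fingers over either of the two taller clip jars: cross them high.

Things in the scene. Friction and masses are not known exactly. Their poses are not given: they have to be found in the camera images.
- bell: counter call bell, fixed to the worktop: black round foot 86 mm across, steel dome to 49 mm high, and on top of it a spring plunger with a flat round cap. Origin at the centre of its underside, z up
- bell_top (a point): centre of the top of the bell's plunger cap (24 mm across), 63 mm above the worktop when up; it moves down with the plunger
- bell_plunger (a joint): travel of the bell's plunger, m: 0 up, 0.006 fully down; it rings from 0.004 on. A spring holds it up: 2 N starts it, 5 N holds it fully down; it springs back when let go
- clip_jar_shallow: the shallowest of three wire-clip preserving jars (round, a little narrower at the foot, wire clip, rubber seal at the rim, clear glass lid, closed): 63 mm high, 90 mm across. Stands loose on the worktop; origin at the centre of its underside, z up
- clip_jar_shallow_top (a point): centre of the top of the shallowest clip jar, 63 mm above its underside
- clip_jar_medium: the middle one of three wire-clip preserving jars (round, a little narrower at the foot, wire clip, rubber seal at the rim, clear glass lid, closed): 80 mm high, 93 mm across. Stands loose on the worktop; origin at the centre of its underside, z up
- clip_jar_medium_top (a point): centre of the top of the middle clip jar, 80 mm above its underside
- clip_jar_deep: the tallest of three wire-clip preserving jars (round, a little narrower at the foot, wire clip, rubber seal at the rim, clear glass lid, closed): 87 mm high, 93 mm across. Stands loose on the worktop; origin at the centre of its underside, z up
- clip_jar_deep_top (a point): centre of the top of the tallest clip jar, 87 mm above its underside
- jigger: the jigger to point at, to the right of the bell: a bar measure shaped like an hourglass, two cones tip to tip, 45 mm across the rim, 91 mm high, upright and loose (a second one, far left behind the lemon at y over 0.8, is out of reach and not meant); origin at the centre of its underside
- jigger_top (a point): centre of the jigger's upper rim, 91 mm above its underside
- shot_glass: small clear glass, 48 mm across, 58 mm high, loose bystander; origin at the centre of its underside
- stopper: mushroom-shaped bottle stopper of cork and wood, 36 mm across, 53 mm high, loose bystander; origin at the centre of its underside
- nutmeg_tin: low round tin, 57 mm across, 39 mm high, loose bystander; origin at the centre of its underside
- oil_cruet: small bottle with a stopper, 53 mm across, 148 mm high, loose bystander at the back of the worktop; origin at the centre of its underside
- ghee_jar: round jar with a screw lid, 59 mm across, 87 mm high, loose bystander at the back; origin at the centre of its underside
- teapot: round teapot with loop handle and spout, 172 mm from handle to spout, 94 mm high, loose bystander at the back right; origin at the centre of its underside. Taller bottles (to 342 mm) stand behind at the left, x over 0.6 and y over 0.37; a tall cabinet begins at y = -0.38 on the right

How it is judged:
By the outcome, as a careful person would: the job done as asked, in the order asked, and still so for the second after the job is handed in, with the robot touching nothing.
It also fails if it takes over 45 s, if anything falls off the work surface, if the arm or the gripper's body presses on something with over 40 N, if the wrist force passes 120 N, or if a joint passes its speed limit or range.

## Working session

There is one attempt and no reset: what is moved stays moved. The work goes in short steps, Python scripts to look and compute and a shell command to move; the robot and the scene stay as the last step left them, time stands still between calls to the robot, and variables do not carry over. Pictures are saved under pics/ and viewed, at most 10 in all, crops included, and the job is handed in when it is done.

```bash
mkdir -p pics; ls; cat > h.py <<'E'
import numpy as np, cv2
from workcell import manip
def cap(n,f):
    o=manip.get_obs(); im,d=manip.capture(n); cv2.imwrite(f'pics/{f}.png',im); np.savez(f'pics/{f}.npz',im=im,d=d); return o,im,d
def pts(n,d):
    c=manip.calibration(n);K=np.array(c['K'])
    v,u=np.mgrid[:480,:640]
    p=np.stack([(u-K[0,2])/K[0,0]*d,-(v-K[1,2])/K[1,1]*d,-d],-1)
    return p@np.array(c['rotation']).T+np.array(c['origin'])
E
python3 - <<'E'
from h import *
for n in('side','top'):
    o,im,d=cap(n,n+'0'); c=manip.calibration(n); print(n,c)
print(manip.calibration('wrist')); print(o['tcp_pos'],o['tool_rot'],o['clock'])
E
```

```text
inch.py
pics
workcell.py
side {'K': array([[501.60314828,   0.        , 317.89560651],
       [  0.        , 501.60314828, 235.05821811],
       [  0.        ,   0.        ,   1.        ]]), 'origin': array([ 0.0230936 , -0.59615069,  0.65685548]), 'rotation': array([ 0.94362392, -0.34531651, -0.68615883])}
top {'K': array([[450.50340234,   0.        , 310.89451655],
       [  0.        , 450.50340234, 241.36031194],
       [  0.        ,   0.        ,   1.        ]]), 'origin': array([0.45480233, 0.05127101, 0.99563723]), 'rotation': array([ 0.12691325, -0.12390732, -1.54858106])}
{'K': array([[411.55583017,   0.        , 316.25734303],
       [  0.        , 411.55583017, 235.49021196],
       [  0.        ,   0.        ,   1.        ]]), 'tool_from_camera': array([[ 3.32845982e-04,  9.61077572e-01,  2.76278464e-01,
         7.51285766e-02],
       [ 9.99999937e-01, -2.86319705e-04, -2.08740534e-04,
        -4.48011525e-04],
       [-1.21511877e-04,  2.76278516e-01, -9.61077607e-01,
        -1.43848997e-01],
       [ 0.00000000e+00,  0.00000000e+00,  0.00000000e+00,
         1.00000000e+00]])}
[0.26251054 0.62126567 0.24040205] [-6.23732716e-01 -3.07881950e+00  2.77897160e-03] 0.05
```

View pics/top0.png

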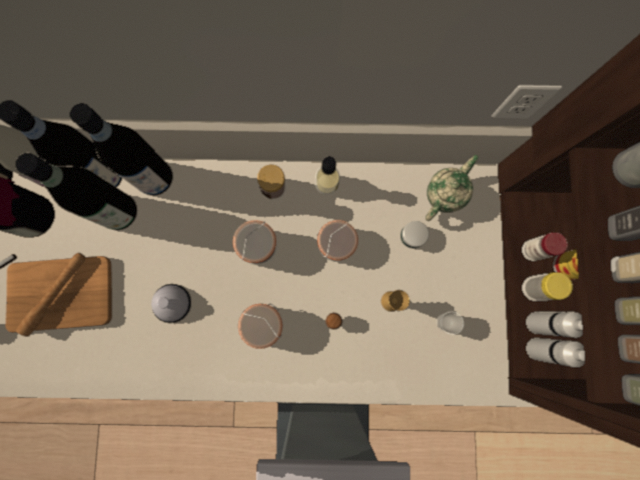

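View pics/side0.png

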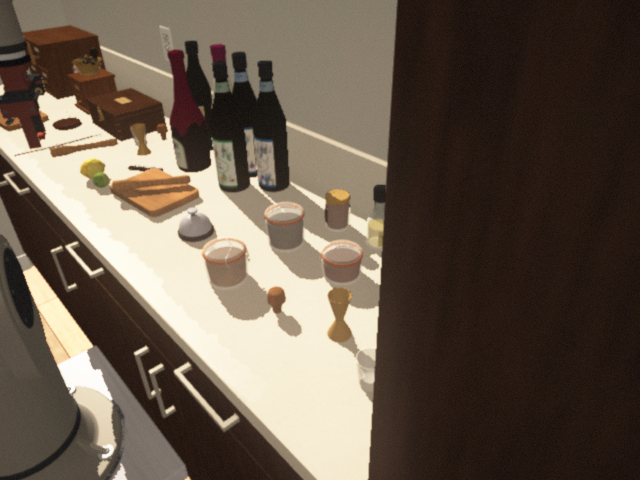

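```bash
cat >> h.py <<'E'
from scipy.spatial.transform import Rotation as R
_c=manip.calibration
def cal(n):
    c=dict(_c(n)); c['rotation']=R.from_rotvec(c['rotation']).as_matrix(); return c
manip_cal=cal
def pts(n,d):
    c=cal(n);K=c['K'];v,u=np.mgrid[:480,:640]
    p=np.stack([(u-K[0,2])/K[0,0]*d,-(v-K[1,2])/K[1,1]*d,-d],-1)
    return p@c['rotation'].T+c['origin']
E
python3 - <<'E'
from h import *
S={}
for n in('top','side'):
    f=np.load(f'pics/{n}0.npz'); P=pts(n,f['d']); P[f['d']==0]=np.nan; S[n]=P
for nm,(u,v),r in[('table',(220,370),5),('bell',(171,302),22),('front',(261,326),24),('bl',(254,242),24),('br',(337,240),23),('jig',(395,300),16),('stop',(334,321),11),('tin',(415,235),17),('shot',(452,323),14)]:
    P=S['top'][v-r:v+r+1,u-r:u+r+1].reshape(-1,3); P=P[~np.isnan(P[:,0])]
    z=P[:,2]; zt=np.percentile(z,98); Q=P[z>zt-.012]
    s=S['side'].reshape(-1,3); c=(Q.max(0)+Q.min(0))/2
    m=(np.hypot(*(s[:,:2]-c[:2]).T)<.05)&(s[:,2]>.01); s=s[m]
    print(nm,len(P),'ztop %.3f'%zt,'mid',c[:2].round(3),'ext',np.ptp(Q,0)[:2].round(3),'side z98', np.percentile(s[:,2],98).round(3) if len(s) else None, len(s), ((s.max(0)+s.min(0))/2).round(3) if len(s) else '')
a=cv2.imread('pics/top0.png')[200:360,140:480]; cv2.imwrite('pics/c.png',cv2.resize(a,None,fx=2.35,fy=2.35,interpolation=cv2.INTER_CUBIC))
E
```

```text
table 121 ztop 0.003 mid [0.333 0.244] ext [0.021 0.023] side z98 None 0 
bell 2018 ztop 0.063 mid [0.474 0.357] ext [0.025 0.023] side z98 0.062 694 [0.47  0.349 0.037]
front 2389 ztop 0.081 mid [0.43  0.155] ext [0.087 0.087] side z98 0.08 1942 [0.431 0.152 0.046]
bl 2387 ztop 0.088 mid [0.601 0.171] ext [0.088 0.087] side z98 0.087 1645 [0.6   0.167 0.049]
br 2195 ztop 0.064 mid [ 0.611 -0.001] ext [0.086 0.085] side z98 0.063 1529 [ 0.61  -0.005  0.037]
jig 1085 ztop 0.091 mid [ 0.486 -0.121] ext [0.04  0.041] side z98 0.091 822 [ 0.486 -0.124  0.052]
stop 528 ztop 0.053 mid [0.443 0.004] ext [0.031 0.031] side z98 0.053 337 [0.441 0.    0.032]
tin 1221 ztop 0.042 mid [ 0.633 -0.17 ] ext [0.06  0.057] side z98 None 0 
shot 837 ztop 0.059 mid [ 0.443 -0.237] ext [0.047 0.048] side z98 0.059 667 [ 0.441 -0.236  0.035]
```

View pics/c.png

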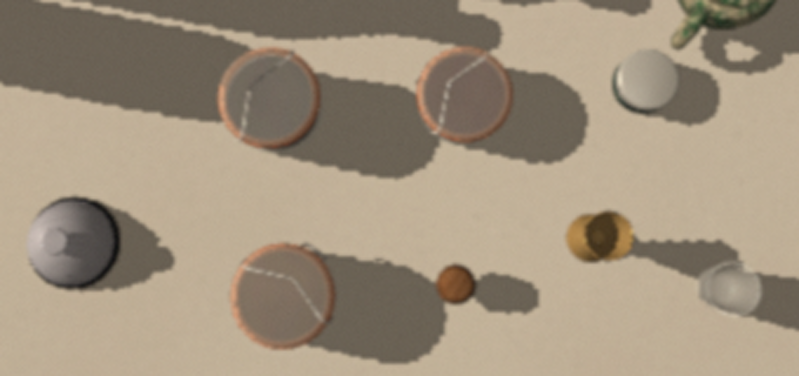

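```bash
cat >> h.py <<'E'
def shift(x,y,tipz):
    o=manip.get_obs(); M=R.from_rotvec(o['tool_rot']).as_matrix()
    print('tip',(o['tcp_pos']+.019*M[:,2]).round(4),'toolz',M[:,2].round(4),'shift',(M.T@(np.array([x,y,tipz])-.019*M[:,2]-o['tcp_pos'])).round(4),'F',np.round(o['wrist_force'],1),o['clock'])
E
python3 -c "
from h import *
shift(.473,.356,.12);shift(.473,.356,.222)"
```

```text
tip [0.2625 0.6213 0.2215] toolz [-5.0e-04 -1.5e-03 -1.0e+00] shift [-0.2971 -0.1623  0.1018] F [0.4 0.5 0.8] 0.1
tip [0.2625 0.6213 0.2215] toolz [-5.0e-04 -1.5e-03 -1.0e+00] shift [-2.971e-01 -1.625e-01 -2.000e-04] F [0.4 0.5 0.8] 0.1
```

The manual's scale: shifts go in units of 50 mm and turns go in units of 0.2 rad. Converting my numbers, -0.297 m is -5.94, -0.25 m is -5.

```bash
python3 inch.py '[{"pos": [-1,-0.54,0]},{"pos": [-2,-1.1,0]},{"pos": [-3,-1.64,0]},{"pos": [-4,-2.18,0]},{"pos": [-5,-2.74,0.4]},{"pos": [-5.94,-3.246,1.2]},{"pos": [-5.94,-3.246,1.6]},{"pos": [-5.94,-3.246,1.6]}]' 0; python3 - <<'E'
from h import *
o,im,d=cap('wrist','w1'); shift(.473,.356,.057)
c=manip.calibration('wrist');K=c['K'];T=c['tool_from_camera']
M=R.from_rotvec(o['tool_rot']).as_matrix()
v,u=np.mgrid[:480,:640]
p=np.stack([(u-K[0,2])/K[0,0]*d,-(v-K[1,2])/K[1,1]*d,-d],-1)@T[:3,:3].T+T[:3,3]
W=p@M.T+o['tcp_pos']
m=(d>0)&(np.hypot(W[...,0]-.473,W[...,1]-.356)<.03)&(abs(W[...,2]-.061)<.006)
Q=W[m]; print(len(Q),Q.min(0),Q.max(0),(Q.min(0)+Q.max(0))/2)
E
```

```text
clock: 1.1
tcp_pos: [0.4723, 0.3551, 0.1594]
tool_rot: [-0.625, -3.076, 0.006]
wrist_force: [0.1, -0.2, 0.2]
gripper_width: 0.0114
grip_force: 0.0
tip [0.4725 0.3567 0.1419] toolz [-1.5e-03 -9.0e-04 -1.0e+00] shift [-0.0008 -0.0003  0.0849] F [-0.2  0.   0.2] 1.15
1109 [0.46252016 0.34519934 0.05875826] [0.48568312 0.36852547 0.06564524] [0.47410164 0.3568624  0.06220175]
```

View pics/w1.png

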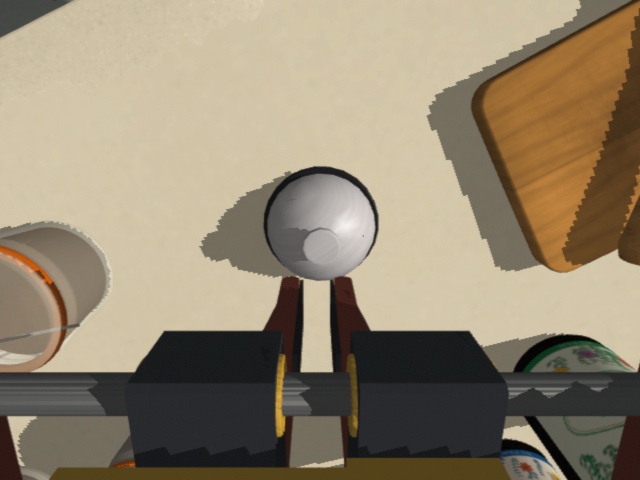

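In the tool's units: 0.084 m is 1.68, 0.08 m is 1.6.

```bash
python3 inch.py '[{"pos": [-0.02,0,1]},{"pos": [-0.02,0,1.44]},{"pos": [-0.02,0,1.6]},{"pos": [-0.02,0,1.68]},{"pos": [-0.02,0,1.68]}]'; python3 -c "
from h import *
shift(.474,.357,.057)"
```

```text
clock: 1.78
tcp_pos: [0.4739, 0.3575, 0.0785]
tool_rot: [0.622, 3.079, 0.003]
wrist_force: [-3.1, -0.4, 3.7]
gripper_width: 0.0007
grip_force: 1.8
tip [0.4739 0.3575 0.0595] toolz [ 4.0e-04  1.6e-03 -1.0e+00] shift [-0.0003 -0.0004  0.0025] F [-3.1 -0.4  3.7] 1.775
```

In the tool's units: 0.0035 m is 0.07, 0.002 m is 0.04.

```bash
python3 inch.py '[{"pos": [0,0,0.04]},{"pos": [0,0,0.07]},{"pos": [0,0,0.07]}]'; python3 -c "
from h import *
shift(.474,.357,.057)"
```

```text
clock: 2.15
tcp_pos: [0.4743, 0.3574, 0.0759]
tool_rot: [0.623, 3.079, 0.004]
wrist_force: [-6.7, -0.2, 15.4]
gripper_width: 0.0006
grip_force: 8.2
tip [0.4743 0.3575 0.0569] toolz [ 9.0e-04  2.1e-03 -1.0e+00] shift [ 0.0001 -0.0006 -0.0001] F [-6.7 -0.2 15.4] 2.15
```

```bash
python3 inch.py '[{"pos": [0,0,-0.6]},{"pos": [0,0,-1.6]},{"pos": [0,0,-2.6]},{"pos": [0,0,-3.4]},{"pos": [0,0,-3.4]}]'; python3 -c "
from h import *
shift(.611,-.003,.227)"
```

```text
clock: 2.78
tcp_pos: [0.4765, 0.3572, 0.2478]
tool_rot: [0.624, 3.073, 0.01]
wrist_force: [-0.7, -0.2, -0.1]
gripper_width: 0.0006
grip_force: 0.0
tip [0.4766 0.3573 0.2288] toolz [ 0.0064  0.0051 -1.    ] shift [-0.2643 -0.2793  0.0008] F [-0.7 -0.2 -0.1] 2.775
```

In the tool's units: -0.279 m is -5.58, -0.264 m is -5.28.

```bash
python3 inch.py '[{"pos": [-0.72,-0.76,0]},{"pos": [-1.46,-1.54,0]},{"pos": [-2.2,-2.32,0]},{"pos": [-2.94,-3.1,0]},{"pos": [-3.68,-3.88,0]},{"pos": [-4.42,-4.66,0]},{"pos": [-5.28,-5.58,0]},{"pos": [-5.28,-5.58,0]}]'; python3 - <<'E'
from h import *
o,im,d=cap('wrist','w2'); shift(.611,-.003,.088)
c=manip.calibration('wrist');K=c['K'];T=c['tool_from_camera']
M=R.from_rotvec(o['tool_rot']).as_matrix()
v,u=np.mgrid[:480,:640]
p=np.stack([(u-K[0,2])/K[0,0]*d,-(v-K[1,2])/K[1,1]*d,-d],-1)@T[:3,:3].T+T[:3,3]
W=p@M.T+o['tcp_pos']
for x,y,z,r in((.611,-.003,.06,.06),(.486,-.122,.088,.04)):
    m=(d>0)&(np.hypot(W[...,0]-x,W[...,1]-y)<r)&(abs(W[...,2]-z)<.009)
    Q=W[m]
    if len(Q):print(len(Q),Q.min(0).round(4),Q.max(0).round(4),((Q.min(0)+Q.max(0))/2).round(4))
E
```

```text
clock: 3.78
tcp_pos: [0.6091, -0.0109, 0.2428]
tool_rot: [0.639, 3.075, -0.006]
wrist_force: [-0.5, 0.4, -0.3]
gripper_width: 0.0005
grip_force: 0.0
tip [ 0.6085 -0.0071  0.2236] toolz [-0.0011 -0.0018 -1.    ] shift [-0.0007  0.005   0.1356] F [0.5 0.7 0.2] 3.825
8516 [ 0.5693 -0.0452  0.0517] [0.6549 0.0413 0.0648] [ 0.6121 -0.0019  0.0582]
1506 [ 0.4662 -0.1437  0.079 ] [ 0.5081 -0.1015  0.0935] [ 0.4872 -0.1226  0.0863]
```

View pics/w2.png

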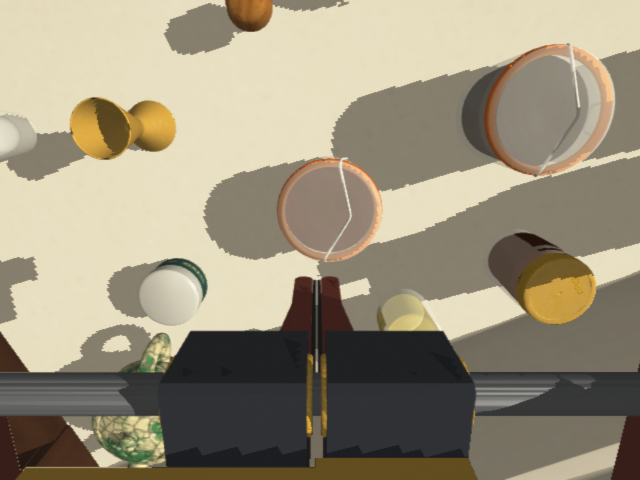

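```bash
python3 inch.py '[{"pos": [-0.04,0.06,1]},{"pos": [-0.04,0.06,2]},{"pos": [-0.04,0.06,2.5]},{"pos": [-0.04,0.06,2.66]},{"pos": [-0.04,0.06,2.7]},{"pos": [-0.04,0.06,2.7]}]'; python3 -c "
from h import *
shift(.6115,-.002,.088)"
```

```text
clock: 4.58
tcp_pos: [0.6124, -0.0011, 0.1099]
tool_rot: [0.623, 3.077, 0.001]
wrist_force: [0.2, -0.0, 0.2]
gripper_width: 0.0005
grip_force: 0.0
tip [ 0.6124 -0.0011  0.0909] toolz [ 1.8e-03  3.0e-04 -1.0e+00] shift [ 0.0005 -0.0012  0.0029] F [ 0.2 -0.   0.2] 4.575
```

Hold there about 2.5 s, 2.5 cm above the lid.

```bash
for i in 1; do :; done; python3 inch.py '[{"pos": [0,-0.02,0.06]},{"pos": [0,-0.02,0.06]},{"pos": [0,-0.02,0.06]},{"pos": [0,-0.02,0.06]},{"pos": [0,-0.02,0.06]},{"pos": [0,-0.02,0.06]},{"pos": [0,-0.02,0.06]},{"pos": [0,-0.02,0.06]}]'; python3 inch.py '[{},{},{},{},{},{},{},{}]';python3 inch.py '[{},{},{},{},{},{}]'; python3 -c "
from h import *
shift(.6115,-.002,.088); shift(.487,-.1225,.19)"
```

```text
clock: 5.58
tcp_pos: [0.6112, -0.0024, 0.1058]
tool_rot: [-0.624, -3.079, -0.0]
wrist_force: [-0.1, 0.4, -0.1]
gripper_width: 0.0004
grip_force: 0.0
clock: 6.58
tcp_pos: [0.6112, -0.0024, 0.1059]
tool_rot: [-0.624, -3.079, -0.0]
wrist_force: [0.4, -0.2, 0.1]
gripper_width: 0.0005
grip_force: 0.0
clock: 7.32
tcp_pos: [0.6112, -0.0024, 0.1058]
tool_rot: [-0.624, -3.079, -0.0]
wrist_force: [0.6, 0.6, 1.2]
gripper_width: 0.0008
grip_force: 0.0
tip [ 0.6112 -0.0024  0.0868] toolz [-0.  0. -1.] shift [-0.0001  0.0005 -0.0012] F [0.6 0.6 1.2] 7.325
tip [ 0.6112 -0.0024  0.0868] toolz [-0.  0. -1.] shift [ 0.0677 -0.159  -0.1032] F [0.6 0.6 1.2] 7.325
```

```bash
python3 inch.py '[{"pos": [0,0,-1]},{"pos": [0,0,-2]},{"pos": [0.3,-0.7,-2.06]},{"pos": [0.7,-1.6,-2.06]},{"pos": [1.08,-2.5,-2.06]},{"pos": [1.36,-3.18,-2.06]},{"pos": [1.36,-3.18,-2.06]},{"pos": [1.36,-3.18,-2.06]}]'; python3 - <<'E'
from h import *
o,im,d=cap('wrist','w3'); shift(.487,-.1225,.116)
c=manip.calibration('wrist');K=c['K'];T=c['tool_from_camera']
M=R.from_rotvec(o['tool_rot']).as_matrix()
v,u=np.mgrid[:480,:640]
p=np.stack([(u-K[0,2])/K[0,0]*d,-(v-K[1,2])/K[1,1]*d,-d],-1)@T[:3,:3].T+T[:3,3]
W=p@M.T+o['tcp_pos']
m=(d>0)&(np.hypot(W[...,0]-.487,W[...,1]+.122)<.04)&(abs(W[...,2]-.09)<.006)
Q=W[m];print(len(Q),Q.min(0).round(4),Q.max(0).round(4),((Q.min(0)+Q.max(0))/2).round(4))
E
```

```text
clock: 8.32
tcp_pos: [0.4874, -0.1218, 0.2091]
tool_rot: [0.623, 3.078, 0.001]
wrist_force: [0.1, 0.4, 0.1]
gripper_width: 0.0004
grip_force: 0.0
tip [ 0.4876 -0.1215  0.19  ] toolz [ 7.e-04  3.e-04 -1.e+00] shift [ 0.0002 -0.0012  0.074 ] F [-0.   0.6 -0.3] 8.375
958 [ 0.4659 -0.1439  0.084 ] [ 0.5081 -0.1019  0.0934] [ 0.487  -0.1229  0.0887]
```

In the tool's units: 0.074 m is 1.48, 0.065 m is 1.3.

```bash
python3 inch.py '[{"pos": [0,-0.02,0.8]},{"pos": [0,-0.02,1.3]},{"pos": [0,-0.02,1.48]},{"pos": [0,-0.02,1.48]},{"pos": [0,-0.02,1.48]},{"pos": [0,-0.02,1.48]},{"pos": [0,-0.02,1.48]},{"pos": [0,-0.02,1.48]}]'; python3 inch.py '[{},{},{},{},{},{},{},{}]';python3 inch.py '[{},{},{},{},{},{},{},{}]'; python3 - <<'E'
from h import *
shift(.487,-.1229,.116); cap('top','top9')
E
```

```text
clock: 9.38
tcp_pos: [0.4865, -0.1233, 0.1351]
tool_rot: [0.624, 3.079, 0.0]
wrist_force: [-0.3, 0.1, 1.1]
gripper_width: 0.0004
grip_force: 0.0
clock: 10.38
tcp_pos: [0.4864, -0.1233, 0.1349]
tool_rot: [0.624, 3.079, 0.0]
wrist_force: [1.4, -0.6, 0.5]
gripper_width: 0.0007
grip_force: 0.0
clock: 11.38
tcp_pos: [0.4863, -0.1233, 0.1349]
tool_rot: [0.624, 3.079, 0.0]
wrist_force: [0.7, 0.5, 0.2]
gripper_width: 0.0005
grip_force: 0.0
tip [ 0.4863 -0.1233  0.1159] toolz [ 0.  0. -1.] shift [-0.0005  0.0006 -0.0001] F [0.7 0.5 0.2] 11.375
```

View pics/top9.png

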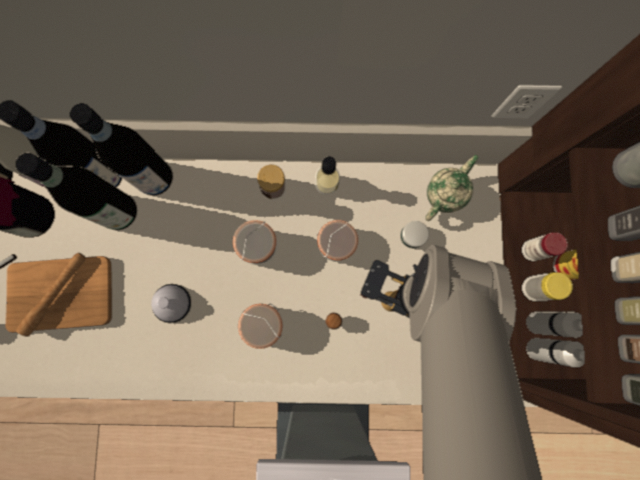

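The top view shows the jars at (261,326), (254,242) and (337,240) and the other visible things where they were, with the gripper over the jigger at about (395,295).

```bash
python3 -c "
from workcell import manip
print(manip.job_done())"
```

```text
the job is handed in; nothing more can be done
None
```

I pressed the bell's plunger to its stop and let it up, held the fingertips about 2.4 cm over the shallowest jar for about 2.5 s, then about 2.5 cm over the jigger, and handed the job in still pointing there at 11.4 s; only the bell was touched.

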